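# Socket rail back in order of size

### The job

Put the four loose steel sockets back on the socket rail, one upright on each post and fully down on its seat, in order of size. The rail gets hung up by its red loop with the weight at the bottom, so the smallest socket goes on the post next to the loop and they get larger along the rail, with the largest on the post farthest from the loop. Leave the oil can, the grease pot and the carton of screws where they are.

Things in the scene. Friction and masses are not known exactly. Their poses are not given: they have to be found in the camera images.
- socket_1_center (a point): the smallest of the four loose bright steel sockets (for a socket wrench): a straight round tube, outside diameter 36 mm, 48 mm tall, 21 mm hexagon opening at the top, 20 mm square drive hole open at the bottom. It stands upright on the bench, drive hole down. The point is its centre, 24 mm above its underside; z runs up its axis
- socket_2_center (a point): the second smallest of the four loose bright steel sockets (for a socket wrench): a straight round tube, outside diameter 44 mm, 52 mm tall, 27 mm hexagon opening at the top, 20 mm square drive hole open at the bottom. It stands upright on the bench, drive hole down. The point is its centre, 26 mm above its underside; z runs up its axis
- socket_3_center (a point): the second largest of the four loose bright steel sockets (for a socket wrench): a straight round tube, outside diameter 52 mm, 56 mm tall, 33 mm hexagon opening at the top, 20 mm square drive hole open at the bottom. It stands upright on the bench, drive hole down. The point is its centre, 28 mm above its underside; z runs up its axis
- socket_4_center (a point): the largest of the four loose bright steel sockets (for a socket wrench): a straight round tube, outside diameter 60 mm, 60 mm tall, 40 mm hexagon opening at the top, 20 mm square drive hole open at the bottom. It stands upright on the bench, drive hole down. The point is its centre, 30 mm above its underside; z runs up its axis
- clip_1_seat (a point): one of four identical fixed black clips on the rail (numbered in no order), with a bright steel post. The point is the centre of its flat round seat, at the post's foot, 12 mm above the bench. The post stands 24 mm above the seat, 17 mm thick at its foot, tapering to a rounded tip: it centres a socket lowered over it up to 6 mm off. A seated socket's underside lies on the seat
- clip_2_seat (a point): one of four identical fixed black clips on the rail (numbered in no order), with a bright steel post. The point is the centre of its flat round seat, at the post's foot, 12 mm above the bench. The post stands 24 mm above the seat, 17 mm thick at its foot, tapering to a rounded tip: it centres a socket lowered over it up to 6 mm off. A seated socket's underside lies on the seat
- clip_3_seat (a point): one of four identical fixed black clips on the rail (numbered in no order), with a bright steel post. The point is the centre of its flat round seat, at the post's foot, 12 mm above the bench. The post stands 24 mm above the seat, 17 mm thick at its foot, tapering to a rounded tip: it centres a socket lowered over it up to 6 mm off. A seated socket's underside lies on the seat
- clip_4_seat (a point): one of four identical fixed black clips on the rail (numbered in no order), with a bright steel post. The point is the centre of its flat round seat, at the post's foot, 12 mm above the bench. The post stands 24 mm above the seat, 17 mm thick at its foot, tapering to a rounded tip: it centres a socket lowered over it up to 6 mm off. A seated socket's underside lies on the seat
- loop_center (a point): red hanging loop at one end of the rail (30 x 44 mm plate, 7 mm high); the point is the centre of its 17 mm hole. The other end has a plain black stop. The clips stand in line on the fixed aluminium rail (28 x 360 mm, 7 mm high): the nearest 64 mm from this point, the others 84 mm apart, each up to 7 mm either way along the rail
- oil_can: red pump oil can, 76 x 90 x 152 mm, loose bystander; origin at the centre of its underside
- grease_pot: open yellow grease pot, 88 mm across, 66 mm tall, loose bystander; origin at the centre of its underside
- box_card: small open brown cardboard carton of screws, 103 x 116 x 59 mm, loose bystander; origin at the centre of its underside
Things that resemble listed ones, but are neither listed nor needed, are in the scene too. Leave any purple look-alike of the part that bears socket_2_center alone. Leave any brown look-alike of the part that bears socket_1_center alone.

How it is judged:
By the outcome, as a careful person would: the job done as asked, in the order asked, and still so for the second after the job is handed in, with the robot touching nothing.
It also fails if it takes over 88 s, if anything falls off the work surface, if the arm or the gripper's body presses on something with over 40 N, if the wrist force passes 120 N, or if a joint passes its speed limit or range.

### The arm

A 6-joint arm with a two-finger parallel gripper is mounted at the origin on a cart in front of the work surface, level with it; the furniture and walls round the work are solid. World frame = base frame: x ahead of the robot, y to its left, z up, the work surface at z = 0. Lengths are in m, angles in rad, forces in N, time in s.
With the tool pointing down it reaches from about 0.25 to 0.8 m from the base axis. Payload 8.5 kg.
Tool frame: the origin (TCP) lies on the mounting face of the last link; the fingertips stand 173 mm ahead of it and the grasp point (between the pads) lies 155 mm ahead of it; z points along the fingers, y is the line along which they close (so a half turn about z gives the same grasp; the last joint's range is limited). The gripper opens to 85 mm and grips with 20 to 120 N. Pads are 22 mm wide; open, the fingers measure 114 mm over their backs; the gripper's body (76 mm by 85 mm) begins 54 mm behind the grasp point. The pads swing forward as they close: fully open they stand 13 mm farther back than shut.
Start: joints at [-1.103, 0.238, -0.013, 1.319, 0, 1.571], TCP at [0.237, -0.469, 0.405] pointing down, gripper open.
Joint ranges: [-2.66, 2.66], [-1.03, 1.9], [-1.14, 1.46], [-1.82, 2.27], [-1.45, 1.34], [-3.14, 3.14]. Speed limits (rad/s): [2.22, 2.22, 2.79, 3.14, 3.14, 3.14].

### API

Orientations are given as a rotation vector (axis times angle).
In Python, from bench import r gives the robot as it stands.
- The arm moves only by the tool servo_tool, never from a script. Its argument "rows" is a list of rows, each a list of 6 numbers: the shift along the tool's x, y, z in units of 20 cm (1.0 is 20 cm), then the turn, a rotation vector about the tool's x, y, z in units of pi rad (1.0 is pi rad). A call has exactly 5 rows; each row shifts and turns the commanded pose from where the row before left it, along the tool's axes as they then stand; what a row does not reach is not made up. A row lasts 1/12 s, in which the tool goes at most 41.7 mm and 7.16 degrees, less where a joint would pass 70% of its speed; a pose out of reach is approached as far as the arm can. A call with a number of a shift or a turn outside -1 to 1 is refused whole. A call with a gripper value outside its range is refused whole. "jaw" is the closure, from 0 (fully open) to 1 (shut), set as the call begins (left out, the last holds). The fingers move at their own pace and stop on an object; the grip force is fixed at half the most. Time passes only in rows, so rows that do not move let the fingers close, or fill a call up. It gives the time, the measured TCP pose, the force, the opening and the grip force at its end, in the units of the state.
- r.read_state(): the state, without advancing time (a new reading comes with each control period).
- r.snapshot(name): name is "side" or "top"; returns a dict with "image" (400x640x3 uint8, red, green, blue), "range_z" (400x640 float32, m along the optical axis (not along the pixel's ray), 0 where there is no reading), "K" (3x3 intrinsics, pixels), "R" (3x3) and "t" (3): a world point X has camera coordinates R X + t. Camera axes: x right, y down, z forward; pixel columns grow to the right and rows downward; lengths in m; the calibration is good to about 2 mm. A picture is of the moment at which its call begins.
- r.close_job(): hands the job in; it is judged then, once.
The state is a dict: "t": time; "q": joint angles; "joint_vel": joint speeds; "effort": joint torques, N m; "tcp_pos": TCP position; "ee_rot": TCP orientation; "wrist_force": force on the tool from outside, world axes, zero at the start; "wrist_torque": the same for the moment, N m; "width": finger opening in m; "gripper_force": force on a finger pad.
Only numpy, scipy, OpenCV 4.12 (cv2) and the standard library are available. Lean on these libraries where they do the work, as an engineer would, in place of code of your own. Each camera call takes 0.05 s, during which the arm holds its last target. There are 200 camera calls.

## Working session

There is one attempt and no reset: what is moved stays moved. The work goes in short steps, Python scripts to look and compute and a tool call to move; the robot and the scene stay as the last step left them, time stands still between calls to the robot, and variables do not carry over. Pictures are saved under pics/ and viewed, at most 14 in all, crops included, and the job is handed in when it is done.

Besides the shell and the picture viewer there is one more tool, called after "Emit:" as a command line: name --pt "numbers of a row" for each row, then --argument value for the rest. servo_tool: Moves the arm, as the interface text tells. Its arguments: {"type":"object","properties":{"rows":{"type":"array"},"jaw":{"type":"number"}},"required":["rows"]}

```bash
mkdir -p pics; cat > h.py <<'E'
import numpy as np, cv2
from bench import r
def snap(n):
    s=r.snapshot(n); np.savez('last_'+n+'.npz',**s); return s
def cloud(s):
    z=s['range_z']; v,u=np.mgrid[:400,:640]; K=s['K']
    c=np.stack([(u-K[0,2])/K[0,0]*z,(v-K[1,2])/K[1,1]*z,z],-1)
    X=(c-s['t'])@s['R']; X[z==0]=np.nan; return X
def plane(s,u,v,h):
    d=np.linalg.inv(s['K'])@[u,v,1]; d=s['R'].T@d; o=-s['R'].T@s['t']; return o+d*(h-o[2])/d[2]
E
python3 - <<'E'
from h import *
for n in('top','side'):
    s=snap(n); cv2.imwrite(f'pics/{n}0.png',cv2.resize(s['image'][...,::-1],(800,500)))
    print(n,s['K'].round(1).tolist(),(-s['R'].T@s['t']).round(3),s['R'].round(3).tolist())
st=r.read_state(); print(st)
E
```

```text
top [[406.6, 0.0, 309.9], [0.0, 406.6, 198.2], [0.0, 0.0, 1.0]] [ 0.316 -0.029  1.107] [[0.013, -1.0, 0.01], [-0.982, -0.015, -0.188], [0.188, -0.007, -0.982]]
side [[455.7, 0.0, 322.0], [0.0, 455.7, 190.1], [0.0, 0.0, 1.0]] [ 0.041 -1.052  0.67 ] [[0.915, -0.404, 0.009], [-0.187, -0.442, -0.877], [0.358, 0.801, -0.48]]
{'t': 0.1, 'q': array([-1.10300675e+00,  2.38689224e-01, -1.41521943e-02,  1.31921928e+00,
       -2.32075285e-05,  1.57079153e+00]), 'joint_vel': array([-0.00010974, -0.00120695,  0.00127237, -0.00066659,  0.00145819,
        0.00032027]), 'effort': array([ 2.79786809e-04, -5.39718497e+01,  3.46999705e+01,  1.34287012e-02,
        1.43500938e-05, -5.97700321e-06]), 'tcp_pos': array([ 0.23665724, -0.46846046,  0.40416526]), 'ee_rot': array([-3.05485749e+00, -7.27844196e-01,  4.95572471e-04]), 'wrist_force': array([-0.24572122, -0.36725244,  0.61851481]), 'wrist_torque': array([ 0.00177405, -0.01580498,  0.00619476]), 'gripper_force': 0.0, 'width': 0.0852111840515063}
```

View pics/top0.png

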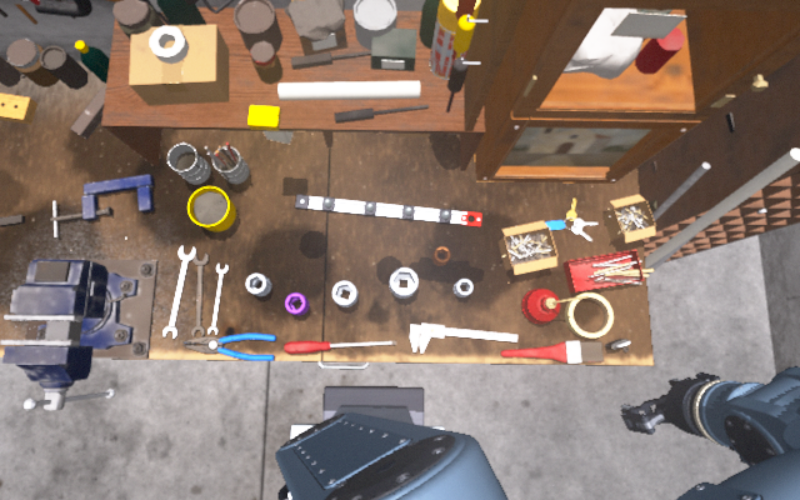

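View pics/side0.png

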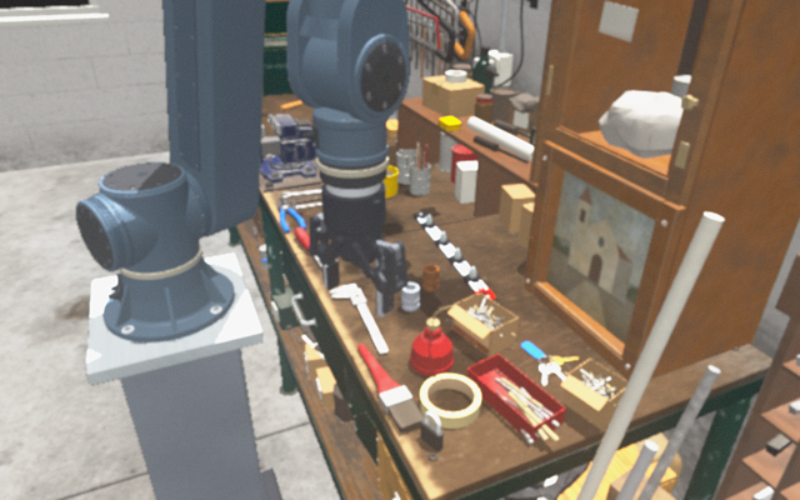

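The top view (800x500) shows these possible targets:
- **Steel sockets:** (258,285), (345,293), (404,282) and (463,288).
- **Look-alikes to leave:** purple at (297,303), brown at (442,255).
- **Rail:** black stop at (303,202), red loop at (473,219), with posts between them. The box, pot and can are well clear of it.

Next I'll measure them and check one crop.

```bash
python3 - <<'E'
from h import *
s=dict(np.load('last_top.npz')); X=cloud(s); im=s['image']; f=.8
print('bench z',np.nanmedian(X[300:310//1,180:200,2]) if 0 else np.nanmedian(X[235:245,300:310,2]))
for n,(u,v) in dict(A=(258,285),P=(297,303),B=(345,293),C=(404,282),D=(463,288),brown=(442,255)).items():
    u=int(u*f);v=int(v*f); w=X[v-22:v+22,u-22:u+22]; z=w[...,2]; c0=plane(s,u,v,.05)
    m=(z>.035)&(np.hypot(w[...,0]-c0[0],w[...,1]-c0[1])<.045)
    top=np.nanpercentile(z[m],85); vv,uu=np.nonzero(m&(z>top-.006))
    # outline of the top rim by pixels -> plane
    P=np.array([plane(s,a+u-22,b+v-22,top)[:2] for a,b in zip(uu,vv)])
    (cx,cy),rad=cv2.minEnclosingCircle(P.astype(np.float32))
    print(n,'top',top.round(4),'c',round(cx,4),round(cy,4),'D',round(2*rad,4))
h=cv2.cvtColor(im,cv2.COLOR_RGB2HSV)
m=((h[...,0]<8)|(h[...,0]>172))&(h[...,1]>150)&(h[...,2]>120)
m[:, :360]=0;m[:,395:]=0;m[:160]=0;m[190:]=0
v,u=np.nonzero(m);P=np.array([plane(s,a,b,.007)[:2] for a,b in zip(u,v)]);print('loop',P.mean(0),P.min(0),P.max(0),len(P))
w=X[145:190,225:395]; mm=(w[...,2]>.026)&(w[...,2]<.05)
n,l,st,c=cv2.connectedComponentsWithStats(mm.astype(np.uint8))
for i in range(1,n):
    if st[i,4]>3:
        q=w[l==i]; print('post',c[i]+[225,145],st[i,4],np.median(q,0).round(4),q[:,2].max().round(3))
a=cv2.resize(im[140:260,180:400,::-1],(792,432),interpolation=cv2.INTER_CUBIC);cv2.imwrite('pics/c1.png',a)
E
```

```text
bench z -0.0017655570839525702
A top 0.0513 c 0.438 0.2377 D 0.0431
P top 0.0516 c 0.3984 0.1542 D 0.0423
B top 0.056 c 0.4206 0.0536 D 0.0504
C top 0.06 c 0.4455 -0.0698 D 0.0586
D top 0.0475 c 0.4373 -0.1969 D 0.0349
brown top 0.0471 c 0.5055 -0.1509 D 0.0349
loop [ 0.59586445 -0.22875131] [ 0.5778668  -0.24576133] [ 0.61224492 -0.20926858] 112
post [261.29411765 161.58823529] 17 [0.6217 0.0981 0.0305] 0.036
post [295.4        164.93333333] 15 [0.6133 0.0052 0.0312] 0.035
post [326.07142857 167.85714286] 14 [ 0.6069 -0.0796  0.0302] 0.033
post [356. 171.] 16 [ 0.5994 -0.1618  0.0293] 0.036
```

View pics/c1.png

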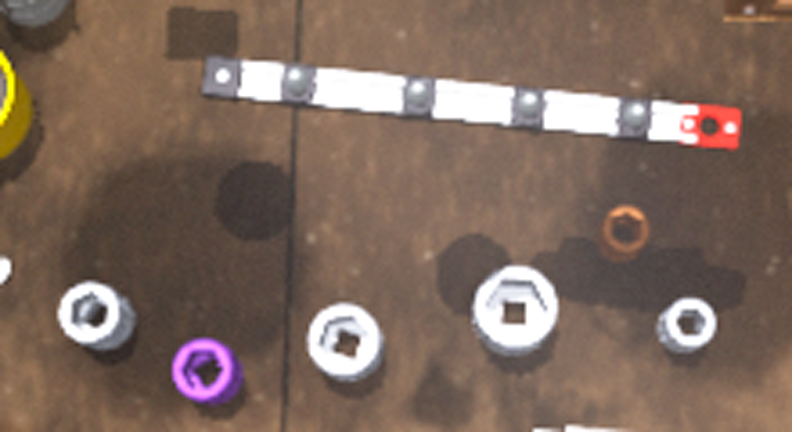

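The heights and diameters match: D is socket 1, A is socket 2, B is socket 3 and C is socket 4. In the crop, purple (207,371) and brown (625,230) are clearly different from the steel ones. One check of the posts, rail line and obstacles before moving.

```bash
python3 - <<'E'
from h import *
s=dict(np.load('last_top.npz')); X=cloud(s)
hole=plane(s,180+709/3.6,140+126/3.6,.007)[:2]; print('hole',hole)
for c in((297,77),(419,92),(530,103),(636,114)):
    p=plane(s,180+c[0]/3.6,140+c[1]/3.6,.034)[:2]; print('tip',p.round(4),'d',np.linalg.norm(p-hole).round(4))
w=X[140:185,230:375].reshape(-1,3); g=s['image'][140:185,230:375].reshape(-1,3).min(1)>190
v,u=np.nonzero((g.reshape(45,145))); P=np.array([plane(s,a+230,b+140,.007)[:2] for a,b in zip(u,v)])
k=np.polyfit(P[:,1],P[:,0],1); k=np.polyfit(*P[abs(np.polyval(k,P[:,1])-P[:,0])<.012][:,::-1].T,1)
print('rail line x at posts',np.polyval(k,[.0981,.0052,-.0796,-.1618]).round(4), k)
# tall obstacles
q=X.reshape(-1,3); q=q[(q[:,2]>.08)&(q[:,0]>.3)&(q[:,0]<.9)&(abs(q[:,1])<.45)]
for a in np.arange(-.45,.45,.1):
    t=q[(q[:,1]>=a)&(q[:,1]<a+.1)]; 
    if len(t): i=t[:,0].argmin(); print('y',a.round(2),'min x',t[i].round(3),'max z',t[:,2].max().round(2))
E
```

```text
hole [ 0.59483312 -0.22294086]
tip [0.6214 0.0941] d 0.3181
tip [0.6111 0.0014] d 0.2249
tip [ 0.6038 -0.0828] d 0.1405
tip [ 0.5965 -0.163 ] d 0.0599
rail line x at posts [0.6254 0.6172 0.6097 0.6025] [0.08798485 0.61673805]
y -0.45 min x [ 0.394 -0.361  0.088] max z 0.63
y -0.35 min x [ 0.681 -0.251  0.3  ] max z 0.62
y -0.25 min x [ 0.679 -0.234  0.414] max z 0.62
y -0.15 min x [ 0.708 -0.135  0.22 ] max z 0.47
y -0.05 min x [0.708 0.007 0.22 ] max z 0.31
y 0.05 min x [0.708 0.132 0.209] max z 0.31
y 0.15 min x [0.701 0.178 0.233] max z 0.3
y 0.25 min x [0.673 0.324 0.082] max z 0.34
y 0.35 min x [0.667 0.394 0.089] max z 0.34
```

Emit:
servo_tool --pt "0 0 0 0 0 -0.039" --pt "0 0 0 0 0 -0.039" --pt "0 0 0 0 0 -0.039" --pt "0 0 0 0 0 -0.039" --pt "0 0 0 0 0 -0.039" --jaw 0

```text
t: 0.52
tcp_pos: [0.2367, -0.4685, 0.4043]
ee_rot: [-2.689, -1.623, -0.0]
wrist_force: [0.3, 0.1, 1.0]
width: 0.0856
gripper_force: 0.0
```

Emit:
servo_tool --pt "0 0 0 0 0 -0.039" --pt "0 0 0 0 0 -0.039" --pt "0 0 0 0 0 -0.039" --pt "0 0 0 0 0 -0.039" --pt "0 0 0 0 0 0"

```text
t: 0.93
tcp_pos: [0.2367, -0.4685, 0.4043]
ee_rot: [-2.215, -2.227, -0.0]
wrist_force: [0.3, -0.1, 0.2]
width: 0.0855
gripper_force: 0.0
```

Emit:
servo_tool --pt "0.151 0.1113 0 0 0 0" --pt "0.151 0.1113 0 0 0 0" --pt "0.151 0.1113 0 0 0 0" --pt "0.151 0.1113 0 0 0 0" --pt "0.151 0.1113 0 0 0 0"

```text
t: 1.35
tcp_pos: [0.3486, -0.3161, 0.4046]
ee_rot: [-2.228, -2.215, -0.0]
wrist_force: [0.5, -0.2, 1.2]
width: 0.0855
gripper_force: 0.0
```

Emit:
servo_tool --pt "0.151 0.1113 0 0 0 0" --pt "0.151 0.1113 0 0 0 0" --pt "0.151 0.1113 0 0 0 0" --pt "0.151 0.1113 0 0 0 0" --pt "0 0 0 0 0 0"

```text
t: 1.77
tcp_pos: [0.4399, -0.1927, 0.4045]
ee_rot: [-2.221, -2.221, -0.003]
wrist_force: [0.3, 0.0, -0.5]
width: 0.0856
gripper_force: 0.0
```

Emit:
servo_tool --pt "0 0 0.15 0 0 0" --pt "0 0 0.15 0 0 0" --pt "0 0 0.15 0 0 0" --pt "0 0 0.15 0 0 0" --pt "0 0 0 0 0 0"

```text
t: 2.18
tcp_pos: [0.4352, -0.196, 0.28]
ee_rot: [-2.22, -2.212, 0.005]
wrist_force: [-1.5, 0.2, -0.9]
width: 0.0855
gripper_force: 0.0
```

```bash
python3 - <<'E'
from h import *
s=snap('side'); cv2.imwrite('pics/side1.png',cv2.resize(s['image'][120:300,200:470,::-1],(800,533)))
E
```

```text
(no output)
```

View pics/side1.png

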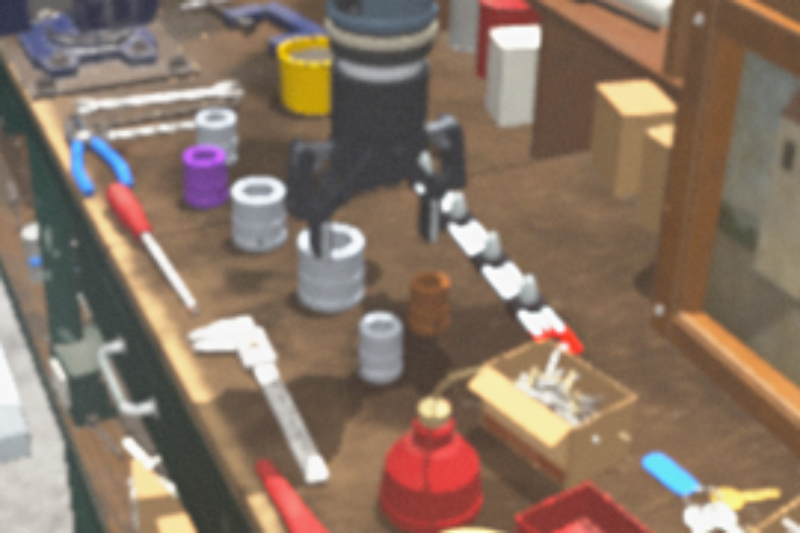

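The gripper hangs over the smallest socket (crop 380,345), and the fingers clear the brown one (430,300). Going down to grip.

Emit:
servo_tool --pt "0 0 0.125 0 0 0" --pt "0 0 0.125 0 0 0" --pt "0 0 0.125 0 0 0" --pt "0 0 0.125 0 0 0" --pt "0 0 0 0 0 0"

```text
t: 2.65
tcp_pos: [0.4365, -0.1967, 0.183]
ee_rot: [-2.222, -2.216, 0.002]
wrist_force: [-0.8, 0.3, -0.2]
width: 0.0855
gripper_force: 0.0
```

Emit:
servo_tool --pt "0 0 0 0 0 0" --pt "0 0 0 0 0 0" --pt "0 0 0 0 0 0" --pt "0 0 0 0 0 0" --pt "0 0 0 0 0 0" --jaw 1

```text
t: 3.07
tcp_pos: [0.4378, -0.1971, 0.1864]
ee_rot: [2.22, 2.219, 0.001]
wrist_force: [-2.1, 0.2, 9.5]
width: 0.0348
gripper_force: 58.8
```

Emit:
servo_tool --pt "0 0 0 0 0 0" --pt "0 0 0 0 0 0" --pt "0 0 0 0 0 0" --pt "0 0 0 0 0 0" --pt "0 0 0 0 0 0"

```text
t: 3.48
tcp_pos: [0.4377, -0.1971, 0.1864]
ee_rot: [2.22, 2.219, 0.001]
wrist_force: [-1.4, 0.7, 10.8]
width: 0.0345
gripper_force: 58.9
```

Emit:
servo_tool --pt "0 0 -0.125 0 0 0" --pt "0 0 -0.125 0 0 0" --pt "0 0 -0.125 0 0 0" --pt "0 0 -0.125 0 0 0" --pt "0 0 0 0 0 0"

```text
t: 3.9
tcp_pos: [0.4383, -0.1974, 0.2897]
ee_rot: [2.217, 2.216, 0.004]
wrist_force: [1.5, -1.1, -2.4]
width: 0.0347
gripper_force: 60.6
```

Emit:
servo_tool --pt "0.035 0.161 0 0 0 0" --pt "0.035 0.161 0 0 0 0" --pt "0.035 0.161 0 0 0 0" --pt "0.035 0.161 0 0 0 0" --pt "0.034 0.162 0 0 0 0"

```text
t: 4.32
tcp_pos: [0.5996, -0.1615, 0.2846]
ee_rot: [-2.222, -2.221, -0.0]
wrist_force: [1.5, -0.7, -0.9]
width: 0.0346
gripper_force: 60.6
```

Emit:
servo_tool --pt "0 0 0 0 0 0" --pt "0 0 0 0 0 0" --pt "0 0 0.1 0 0 0" --pt "0 0 0.1 0 0 0" --pt "0 0 0 0 0 0"

```text
t: 4.73
tcp_pos: [0.596, -0.1619, 0.2413]
ee_rot: [-2.218, -2.217, 0.005]
wrist_force: [-1.2, 0.1, -2.1]
width: 0.0345
gripper_force: 60.9
```

```bash
python3 - <<'E'
from h import *
print(r.read_state()['tcp_pos'])
s=snap('side'); a=cv2.resize(s['image'][140:280,310:450,::-1],(560,560),interpolation=cv2.INTER_CUBIC)
cv2.imwrite('pics/side2.png',a)
E
```

```text
[ 0.59596359 -0.16188536  0.24126632]
```

View pics/side2.png

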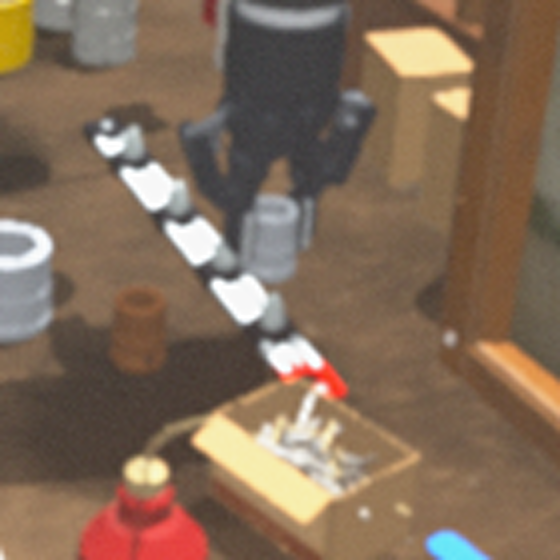

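The socket hangs upright with its underside at (270,270), directly over the post tip at (273,298). Lowering.

Emit:
servo_tool --pt "0 0 0.05 0 0 0" --pt "0 0 0.05 0 0 0" --pt "0 0 0.05 0 0 0" --pt "0 0 0.05 0 0 0" --pt "0 0 0.02 0 0 0"

```text
t: 5.2
tcp_pos: [0.599, -0.1621, 0.1998]
ee_rot: [2.221, 2.22, 0.002]
wrist_force: [3.4, 0.3, 0.4]
width: 0.0347
gripper_force: 61.1
```

Emit:
servo_tool --pt "0 0 0 0 0 0" --pt "0 0 0 0 0 0" --pt "0 0 0 0 0 0" --pt "0 0 0 0 0 0" --pt "0 0 0 0 0 0"

```text
t: 5.62
tcp_pos: [0.5991, -0.1621, 0.2004]
ee_rot: [2.221, 2.221, 0.002]
wrist_force: [5.7, -0.9, -6.0]
width: 0.0343
gripper_force: 60.6
```

Emit:
servo_tool --pt "0 0 0.01 0 0 0" --pt "0 0 0.01 0 0 0" --pt "0 0 0 0 0 0" --pt "0 0 0 0 0 0" --pt "0 0 0 0 0 0"

```text
t: 6.03
tcp_pos: [0.5989, -0.1621, 0.1984]
ee_rot: [2.22, 2.22, 0.003]
wrist_force: [0.3, 1.9, 13.4]
width: 0.0344
gripper_force: 62.7
```

Emit:
servo_tool --pt "0 0 0 0 0 0" --pt "0 0 0 0 0 0" --pt "0 0 0 0 0 0" --pt "0 0 0 0 0 0" --pt "0 0 0 0 0 0" --jaw 0

```text
t: 6.45
tcp_pos: [0.5981, -0.1621, 0.1963]
ee_rot: [-2.221, -2.221, 0.001]
wrist_force: [-1.1, -0.7, -0.5]
width: 0.0853
gripper_force: 0.0
```

Emit:
servo_tool --pt "0 0 0 0 0 0" --pt "0 0 -0.1 0 0 0" --pt "0 0 -0.15 0 0 0" --pt "0 0 -0.2 0 0 0" --pt "0 0 0 0 0 0"

```text
t: 6.87
tcp_pos: [0.6, -0.1625, 0.2937]
ee_rot: [2.216, 2.215, 0.007]
wrist_force: [1.0, -0.7, 0.3]
width: 0.0851
gripper_force: 0.0
```

Emit:
servo_tool --pt "0.182 -0.073 0 0 0 0" --pt "0.182 -0.073 0 0 0 0" --pt "0.182 -0.073 0 0 0 0" --pt "0.182 -0.073 0 0 0 0" --pt "0.182 -0.073 0 0 0 0"

```text
t: 7.28
tcp_pos: [0.5244, 0.0212, 0.2867]
ee_rot: [2.222, 2.22, 0.0]
wrist_force: [0.5, 1.0, 0.2]
width: 0.0855
gripper_force: 0.0
```

Emit:
servo_tool --pt "0.182 -0.073 0 0 0 0" --pt "0.182 -0.073 0 0 0 0" --pt "0.182 -0.073 0 0 0 0" --pt "0.182 -0.073 0 0 0 0" --pt "0.182 -0.073 0 0 0 0"

```text
t: 7.7
tcp_pos: [0.4514, 0.2035, 0.2868]
ee_rot: [2.222, 2.221, 0.001]
wrist_force: [0.3, -0.5, 0.6]
width: 0.0849
gripper_force: 0.0
```

Emit:
servo_tool --pt "0.18 -0.072 0 0 0 0" --pt "0 0 0 0 0 0" --pt "0 0 0 0 0 0" --pt "0 0 0 0 0 0" --pt "0 0 0 0 0 0"

```text
t: 8.12
tcp_pos: [0.4384, 0.2372, 0.2867]
ee_rot: [2.223, 2.22, -0.0]
wrist_force: [-0.2, -0.5, 0.5]
width: 0.0853
gripper_force: 0.0
```

```bash
python3 - <<'E'
from h import *
s=snap('top'); a=cv2.resize(s['image'][130:280,130:400,::-1],(800,444),interpolation=cv2.INTER_CUBIC)
cv2.imwrite('pics/top2.png',a)
X=cloud(s)[160:185,340:375].reshape(-1,3); q=X[X[:,2]>.045]; print(len(q),np.percentile(q[:,2],[50,90]),((q.max(0)+q.min(0))/2).round(4))
print(r.read_state()['tcp_pos'])
E
```

```text
101 [0.05668915 0.06010105] [ 0.5983 -0.163   0.0542]
[0.43854304 0.23693126 0.28666963]
```

View pics/top2.png

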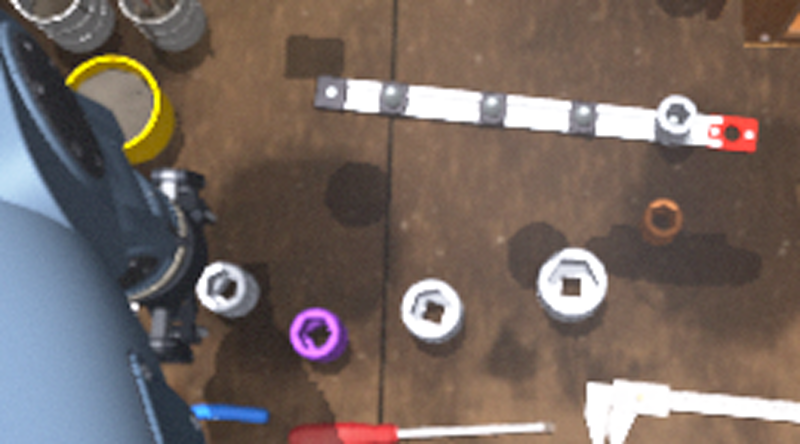

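Socket 1 is seated: its top is at 60 mm (48+12), centred at (.598,-.163), near pixel (677,117). The gripper is over socket 2 (228,290), offset in the picture by parallax. Going down.

Emit:
servo_tool --pt "0 0 0.13 0 0 0" --pt "0 0 0.13 0 0 0" --pt "0 0 0.13 0 0 0" --pt "0 0 0.13 0 0 0" --pt "0 0 0 0 0 0"

```text
t: 8.58
tcp_pos: [0.437, 0.2358, 0.179]
ee_rot: [-2.223, -2.217, 0.01]
wrist_force: [-1.1, -0.2, 0.5]
width: 0.0853
gripper_force: 0.0
```

Emit:
servo_tool --pt "0 0 0 0 0 0" --pt "0 0 0 0 0 0" --pt "0 0 0 0 0 0" --pt "0 0 0 0 0 0" --pt "0 0 0 0 0 0" --jaw 1

```text
t: 9.0
tcp_pos: [0.4387, 0.2382, 0.1846]
ee_rot: [2.221, 2.22, 0.004]
wrist_force: [-0.8, -2.0, 8.4]
width: 0.0426
gripper_force: 60.7
```

Emit:
servo_tool --pt "0 0 0 0 0 0" --pt "0 0 0 0 0 0" --pt "0 0 0 0 0 0" --pt "0 0 0 0 0 0" --pt "0 0 0 0 0 0"

```text
t: 9.42
tcp_pos: [0.4387, 0.2382, 0.1846]
ee_rot: [2.221, 2.22, 0.004]
wrist_force: [-0.0, -2.2, 6.7]
width: 0.043
gripper_force: 60.7
```

Emit:
servo_tool --pt "0 0 -0.13 0 0 0" --pt "0 0 -0.13 0 0 0" --pt "0 0 -0.13 0 0 0" --pt "0 0 -0.13 0 0 0" --pt "0 0 0 0 0 0"

```text
t: 9.83
tcp_pos: [0.4393, 0.2387, 0.2923]
ee_rot: [2.22, 2.22, 0.013]
wrist_force: [1.3, 0.2, -2.4]
width: 0.0425
gripper_force: 62.3
```

Emit:
servo_tool --pt "-0.177 0.093 0 0 0 0" --pt "-0.177 0.093 0 0 0 0" --pt "-0.177 0.093 0 0 0 0" --pt "-0.177 0.093 0 0 0 0" --pt "-0.177 0.093 0 0 0 0"

```text
t: 10.25
tcp_pos: [0.5314, 0.0593, 0.287]
ee_rot: [2.221, 2.222, 0.001]
wrist_force: [1.5, 1.2, -3.0]
width: 0.0422
gripper_force: 62.1
```

Emit:
servo_tool --pt "-0.177 0.093 0 0 0 0" --pt "-0.177 0.093 0 0 0 0" --pt "-0.177 0.093 0 0 0 0" --pt "-0.176 0.091 0 0 0 0" --pt "0 0 0 0 0 0"

```text
t: 10.67
tcp_pos: [0.6075, -0.0861, 0.2866]
ee_rot: [2.224, 2.213, 0.001]
wrist_force: [-1.0, 1.2, -3.0]
width: 0.0424
gripper_force: 62.2
```

Emit:
servo_tool --pt "0 0 0 0 0 0" --pt "0 0 0 0 0 0" --pt "0 0 0.1 0 0 0" --pt "0 0 0.1 0 0 0" --pt "0 0 0 0 0 0"

```text
t: 11.08
tcp_pos: [0.6031, -0.079, 0.2436]
ee_rot: [-2.217, -2.22, 0.005]
wrist_force: [-1.2, -0.4, -2.9]
width: 0.0425
gripper_force: 62.2
```

Emit:
servo_tool --pt "0 0 0 0 0 0" --pt "0 0 0 0 0 0" --pt "0 0 0 0 0 0" --pt "0 0 0 0 0 0" --pt "0 0 0 0 0 0"

```text
t: 11.5
tcp_pos: [0.6052, -0.0804, 0.2476]
ee_rot: [2.221, 2.221, 0.001]
wrist_force: [0.9, 0.3, -3.0]
width: 0.0427
gripper_force: 62.2
```

Emit:
servo_tool --pt "-0.005 0 0.05 0 0 0" --pt "0 0 0.06 0 0 0" --pt "0 0 0.06 0 0 0" --pt "0 0 0.05 0 0 0" --pt "0 0 0.02 0 0 0"

```text
t: 11.92
tcp_pos: [0.606, -0.0815, 0.1978]
ee_rot: [2.221, 2.22, 0.004]
wrist_force: [3.3, 0.7, 2.5]
width: 0.0423
gripper_force: 62.7
```

Emit:
servo_tool --pt "0 0 0.01 0 0 0" --pt "0 0 0.01 0 0 0" --pt "0 0 0.01 0 0 0" --pt "0 0 0 0 0 0" --pt "0 0 0 0 0 0"

```text
t: 12.33
tcp_pos: [0.6057, -0.0814, 0.1964]
ee_rot: [2.219, 2.219, 0.006]
wrist_force: [-7.7, 2.8, 31.5]
width: 0.0426
gripper_force: 65.8
```

Emit:
servo_tool --pt "0 0 0 0 0 0" --pt "0 0 0 0 0 0" --pt "0 0 0 0 0 0" --pt "0 0 0 0 0 0" --pt "0 0 0 0 0 0" --jaw 0

```text
t: 12.75
tcp_pos: [0.6048, -0.0815, 0.1922]
ee_rot: [-2.221, -2.221, 0.001]
wrist_force: [0.2, 0.4, 0.7]
width: 0.0852
gripper_force: 0.0
```

Emit:
servo_tool --pt "0 0 0 0 0 0" --pt "0 0 -0.1 0 0 0" --pt "0 0 -0.15 0 0 0" --pt "0 0 -0.2 0 0 0" --pt "0 0 0 0 0 0"

```text
t: 13.17
tcp_pos: [0.6068, -0.0817, 0.2894]
ee_rot: [2.217, 2.216, 0.009]
wrist_force: [0.8, 0.8, -0.0]
width: 0.0855
gripper_force: 0.0
```

Emit:
servo_tool --pt "0.1125 -0.154 0 0 0 0" --pt "0.1125 -0.154 0 0 0 0" --pt "0.1125 -0.154 0 0 0 0" --pt "0.1125 -0.154 0 0 0 0" --pt "0.1125 -0.154 0 0 0 0"

```text
t: 13.58
tcp_pos: [0.4494, 0.0317, 0.2824]
ee_rot: [-2.222, -2.22, -0.0]
wrist_force: [0.1, 0.6, -0.1]
width: 0.0853
gripper_force: 0.0
```

Emit:
servo_tool --pt "0.1125 -0.154 0 0 0 0" --pt "0 0 0 0 0 0" --pt "0 0 0 0 0 0" --pt "0 0 0 0 0 0" --pt "0 0 0 0 0 0"

```text
t: 14.0
tcp_pos: [0.4212, 0.0533, 0.2828]
ee_rot: [2.222, 2.22, 0.001]
wrist_force: [0.7, -0.5, -0.2]
width: 0.0853
gripper_force: 0.0
```

Emit:
servo_tool --pt "0 0 0.125 0 0 0" --pt "0 0 0.125 0 0 0" --pt "0 0 0.125 0 0 0" --pt "0 0 0.125 0 0 0" --pt "0 0 0 0 0 0"

```text
t: 14.42
tcp_pos: [0.4194, 0.0528, 0.1792]
ee_rot: [-2.221, -2.217, 0.007]
wrist_force: [-0.9, 1.1, -0.1]
width: 0.0853
gripper_force: 0.0
```

Emit:
servo_tool --pt "0 0 0 0 0 0" --pt "0 0 0 0 0 0" --pt "0 0 0 0 0 0" --pt "0 0 0 0 0 0" --pt "0 0 0 0 0 0" --jaw 1

```text
t: 14.83
tcp_pos: [0.4212, 0.0535, 0.1843]
ee_rot: [2.22, 2.219, 0.004]
wrist_force: [-0.6, -1.6, 6.9]
width: 0.0512
gripper_force: 62.6
```

Emit:
servo_tool --pt "0 0 0 0 0 0" --pt "0 0 0 0 0 0" --pt "0 0 0 0 0 0" --pt "0 0 0 0 0 0" --pt "0 0 0 0 0 0"

```text
t: 15.25
tcp_pos: [0.4211, 0.0535, 0.1843]
ee_rot: [2.22, 2.219, 0.004]
wrist_force: [-0.4, -1.7, 5.9]
width: 0.0515
gripper_force: 62.6
```

Emit:
servo_tool --pt "0 0 -0.13 0 0 0" --pt "0 0 -0.13 0 0 0" --pt "0 0 -0.13 0 0 0" --pt "0 0 -0.13 0 0 0" --pt "0 0 0 0 0 0"

```text
t: 15.67
tcp_pos: [0.4215, 0.0537, 0.2915]
ee_rot: [2.219, 2.218, 0.01]
wrist_force: [1.6, 0.4, -4.1]
width: 0.0513
gripper_force: 65.7
```

```bash
python3 - <<'E'
from h import *
s=snap('top'); cv2.imwrite('pics/top3.png',cv2.resize(s['image'][130:280,130:400,::-1],(800,444),interpolation=cv2.INTER_CUBIC))
E
```

```text
(no output)
```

View pics/top3.png

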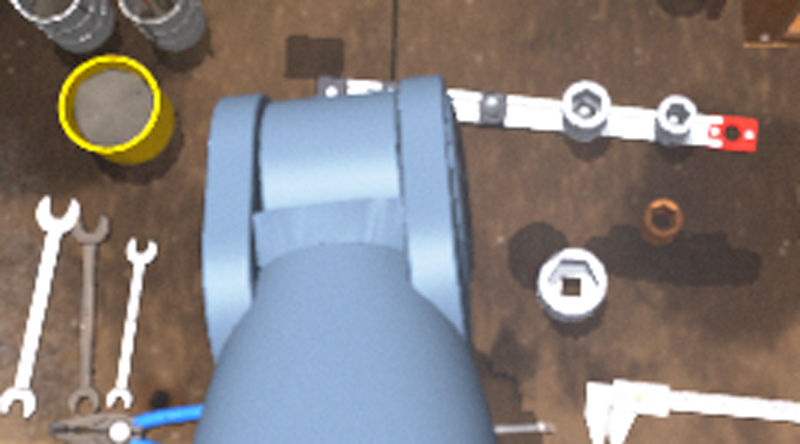

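Sockets 1 (677,115) and 2 (586,110) are standing on their posts. Socket 3 is held, next to post 3 (492,106).

Emit:
servo_tool --pt "-0.0505 0.1915 0 0 0 0" --pt "-0.0505 0.1915 0 0 0 0" --pt "-0.0505 0.1915 0 0 0 0" --pt "-0.0505 0.1915 0 0 0 0" --pt "-0.0505 0.1915 0 0 0 0"

```text
t: 16.13
tcp_pos: [0.6129, 0.0024, 0.2849]
ee_rot: [-2.221, -2.22, 0.002]
wrist_force: [0.9, -0.4, -4.4]
width: 0.0513
gripper_force: 65.4
```

Emit:
servo_tool --pt "0 0 0 0 0 0" --pt "0 0 0 0 0 0" --pt "0 0 0.1 0 0 0" --pt "0 0 0.1 0 0 0" --pt "0 0 0 0 0 0"

```text
t: 16.55
tcp_pos: [0.6088, 0.0033, 0.2422]
ee_rot: [-2.217, -2.217, 0.009]
wrist_force: [-1.6, -0.7, -5.8]
width: 0.0512
gripper_force: 65.9
```

Emit:
servo_tool --pt "0 0 0 0 0 0" --pt "0 0 0 0 0 0" --pt "0 0 0 0 0 0" --pt "0 0 0 0 0 0" --pt "0 0 0 0 0 0"

```text
t: 16.97
tcp_pos: [0.6119, 0.0031, 0.2477]
ee_rot: [2.221, 2.22, 0.002]
wrist_force: [-0.3, -0.2, -5.4]
width: 0.0512
gripper_force: 66.0
```

Emit:
servo_tool --pt "0 0 0.05 0 0 0" --pt "0 0 0.06 0 0 0" --pt "0 0 0.06 0 0 0" --pt "0 0 0.05 0 0 0" --pt "0 0 0.02 0 0 0"

```text
t: 17.38
tcp_pos: [0.6133, 0.0032, 0.1981]
ee_rot: [2.22, 2.219, 0.005]
wrist_force: [6.1, 1.8, 1.5]
width: 0.0514
gripper_force: 66.5
```

Emit:
servo_tool --pt "0 0 0.01 0 0 0" --pt "0 0 0.01 0 0 0" --pt "0 0 0.01 0 0 0" --pt "0 0 0 0 0 0" --pt "0 0 0 0 0 0"

```text
t: 17.8
tcp_pos: [0.6132, 0.0032, 0.1962]
ee_rot: [2.219, 2.218, 0.008]
wrist_force: [-3.9, 0.9, 26.2]
width: 0.0512
gripper_force: 68.6
```

Emit:
servo_tool --pt "0 0 0 0 0 0" --pt "0 0 0 0 0 0" --pt "0 0 0 0 0 0" --pt "0 0 0 0 0 0" --pt "0 0 0 0 0 0" --jaw 0

```text
t: 18.22
tcp_pos: [0.6116, 0.003, 0.1923]
ee_rot: [-2.221, -2.221, 0.001]
wrist_force: [0.3, -0.4, 0.3]
width: 0.0854
gripper_force: 0.0
```

Emit:
servo_tool --pt "0 0 0 0 0 0" --pt "0 0 -0.1 0 0 0" --pt "0 0 -0.15 0 0 0" --pt "0 0 -0.2 0 0 0" --pt "0 0 0 0 0 0"

```text
t: 18.63
tcp_pos: [0.6135, 0.003, 0.2895]
ee_rot: [2.217, 2.217, 0.01]
wrist_force: [1.9, 0.2, 0.1]
width: 0.0853
gripper_force: 0.0
```

Emit:
servo_tool --pt "-0.073 -0.167 0 0 0 0" --pt "-0.073 -0.167 0 0 0 0" --pt "-0.073 -0.167 0 0 0 0" --pt "-0.073 -0.167 0 0 0 0" --pt "-0.072 -0.167 0 0 0 0"

```text
t: 19.05
tcp_pos: [0.4431, -0.0701, 0.2824]
ee_rot: [2.221, 2.221, 0.0]
wrist_force: [0.0, 0.1, -0.3]
width: 0.0852
gripper_force: 0.0
```

Emit:
servo_tool --pt "0 0 0 0 0 0" --pt "0 0 0 0 0 0" --pt "0 0 0 0 0 0" --pt "0 0 0 0 0 0" --pt "0 0 0 0 0 0"

```text
t: 19.47
tcp_pos: [0.4457, -0.0695, 0.2826]
ee_rot: [2.221, 2.222, 0.001]
wrist_force: [0.3, -0.0, -0.7]
width: 0.0849
gripper_force: 0.0
```

```bash
python3 - <<'E'
from h import *
s=snap('side'); cv2.imwrite('pics/side3.png',cv2.resize(s['image'][120:270,230:430,::-1],(800,600)))
E
```

```text
(no output)
```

View pics/side3.png

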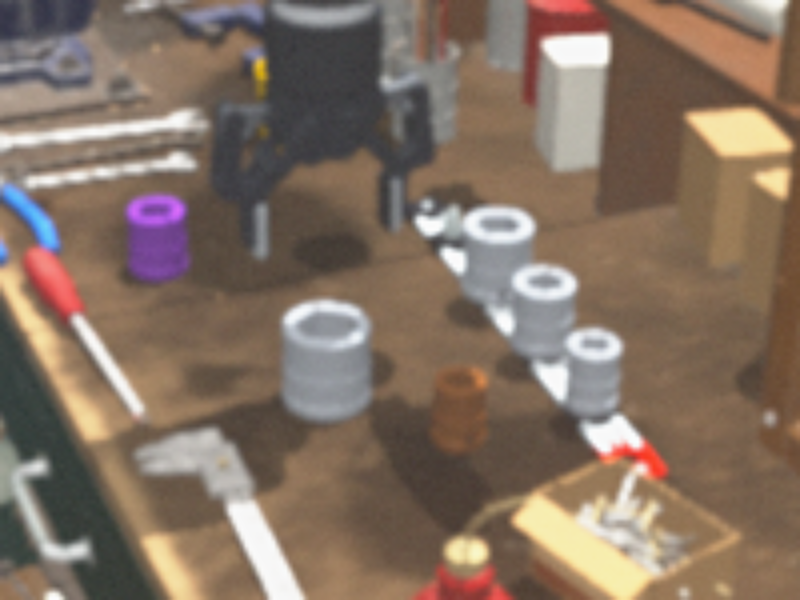

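Three sockets are upright on the rail at (500,250), (545,310) and (595,370). The largest stands alone at (327,360) under the open fingers, centred between them. Going down to grip it.

Emit:
servo_tool --pt "0 0 0.125 0 0 0" --pt "0 0 0.125 0 0 0" --pt "0 0 0.125 0 0 0" --pt "0 0 0.125 0 0 0" --pt "0 0 0 0 0 0"

```text
t: 19.93
tcp_pos: [0.4435, -0.0692, 0.179]
ee_rot: [-2.217, -2.218, 0.006]
wrist_force: [-1.3, -0.5, -0.3]
width: 0.0854
gripper_force: 0.0
```

Emit:
servo_tool --pt "0 0 0 0 0 0" --pt "0 0 0 0 0 0" --pt "0 0 0 0 0 0" --pt "0 0 0 0 0 0" --pt "0 0 0 0 0 0" --jaw 1

```text
t: 20.35
tcp_pos: [0.4456, -0.0697, 0.1843]
ee_rot: [2.22, 2.22, 0.003]
wrist_force: [0.1, 0.6, 6.7]
width: 0.0585
gripper_force: 65.9
```

Emit:
servo_tool --pt "0 0 0 0 0 0" --pt "0 0 0 0 0 0" --pt "0 0 0 0 0 0" --pt "0 0 0 0 0 0" --pt "0 0 0 0 0 0"

```text
t: 20.77
tcp_pos: [0.4456, -0.0697, 0.1843]
ee_rot: [2.22, 2.22, 0.004]
wrist_force: [0.4, 2.1, 7.2]
width: 0.0588
gripper_force: 65.9
```

Emit:
servo_tool --pt "0 0 -0.13 0 0 0" --pt "0 0 -0.13 0 0 0" --pt "0 0 -0.13 0 0 0" --pt "0 0 -0.13 0 0 0" --pt "0 0 0 0 0 0"

```text
t: 21.18
tcp_pos: [0.4459, -0.0699, 0.2915]
ee_rot: [2.218, 2.217, 0.007]
wrist_force: [0.9, -0.1, -4.0]
width: 0.0587
gripper_force: 68.0
```

Emit:
servo_tool --pt "0.138 0.147 0 0 0 0" --pt "0.138 0.147 0 0 0 0" --pt "0.138 0.147 0 0 0 0" --pt "0.138 0.147 0 0 0 0" --pt "0.138 0.147 0 0 0 0"

```text
t: 21.6
tcp_pos: [0.5925, 0.0697, 0.286]
ee_rot: [-2.222, -2.221, 0.001]
wrist_force: [0.2, -1.0, -4.1]
width: 0.0588
gripper_force: 67.7
```

Emit:
servo_tool --pt "0.139 0.147 0 0 0 0" --pt "0 0 0 0 0 0" --pt "0 0 0.1 0 0 0" --pt "0 0 0.1 0 0 0" --pt "0 0 0 0 0 0"

```text
t: 22.02
tcp_pos: [0.6195, 0.0961, 0.2419]
ee_rot: [-2.218, -2.219, 0.009]
wrist_force: [-1.5, -1.0, -4.0]
width: 0.0585
gripper_force: 67.9
```

Emit:
servo_tool --pt "0 0 0 0 0 0" --pt "0 0 0 0 0 0" --pt "0 0 0 0 0 0" --pt "0 0 0 0 0 0" --pt "0 0 0 0 0 0"

```text
t: 22.43
tcp_pos: [0.6214, 0.0959, 0.2477]
ee_rot: [2.221, 2.22, 0.002]
wrist_force: [-0.3, 0.5, -5.1]
width: 0.0584
gripper_force: 68.0
```

Emit:
servo_tool --pt "0 0 0.05 0 0 0" --pt "0 0 0.06 0 0 0" --pt "0 0 0.06 0 0 0" --pt "0 0 0.05 0 0 0" --pt "0 0 0.02 0 0 0"

```text
t: 22.85
tcp_pos: [0.6223, 0.0966, 0.1981]
ee_rot: [2.221, 2.221, 0.006]
wrist_force: [3.1, 4.8, 2.0]
width: 0.0589
gripper_force: 68.6
```

Emit:
servo_tool --pt "0 0 0.01 0 0 0" --pt "0 0 0.01 0 0 0" --pt "0 0 0.01 0 0 0" --pt "0 0 0 0 0 0" --pt "0 0 0 0 0 0"

```text
t: 23.27
tcp_pos: [0.6221, 0.0967, 0.1962]
ee_rot: [2.22, 2.22, 0.009]
wrist_force: [-5.7, 2.2, 25.6]
width: 0.0587
gripper_force: 70.8
```

Emit:
servo_tool --pt "0 0 0 0 0 0" --pt "0 0 0 0 0 0" --pt "0 0 0 0 0 0" --pt "0 0 0 0 0 0" --pt "0 0 0 0 0 0" --jaw 0

```text
t: 23.68
tcp_pos: [0.6211, 0.096, 0.1923]
ee_rot: [-2.222, -2.221, 0.001]
wrist_force: [-0.3, -0.2, -0.2]
width: 0.0855
gripper_force: 0.0
```

Emit:
servo_tool --pt "0 0 0 0 0 0" --pt "0 0 -0.1 0 0 0" --pt "0 0 -0.15 0 0 0" --pt "0 0 -0.2 0 0 0" --pt "0 0 -0.2 0 0 0"

```text
t: 24.1
tcp_pos: [0.6207, 0.0959, 0.3232]
ee_rot: [-2.221, -2.22, 0.003]
wrist_force: [2.0, -0.1, 0.1]
width: 0.0854
gripper_force: 0.0
```

Emit:
servo_tool --pt "0 -0.2 0 0 0 0" --pt "0 -0.2 0 0 0 0" --pt "0 -0.2 0 0 0 0" --pt "0 -0.2 0 0 0 0" --pt "0 -0.2 0 0 0 0"

```text
t: 24.52
tcp_pos: [0.4192, 0.0959, 0.3224]
ee_rot: [-2.222, -2.221, -0.0]
wrist_force: [-0.9, -0.2, 0.2]
width: 0.0851
gripper_force: 0.0
```

Emit:
servo_tool --pt "0 0 0 0 0 0" --pt "0 0 0 0 0 0" --pt "0 0 0 0 0 0" --pt "0 0 0 0 0 0" --pt "0 0 0 0 0 0"

```text
t: 24.93
tcp_pos: [0.4223, 0.0962, 0.3226]
ee_rot: [2.222, 2.221, 0.001]
wrist_force: [-0.6, -1.0, -0.5]
width: 0.0853
gripper_force: 0.0
```

```bash
python3 - <<'E'
from h import *
s=snap('top'); X=cloud(s)
cv2.imwrite('pics/top4.png',cv2.resize(s['image'][130:280,130:430,::-1],(800,400),interpolation=cv2.INTER_CUBIC))
for p in((.622,.096),(.6125,.003),(.6055,-.0815),(.5985,-.1625)):
    q=X[(np.hypot(X[...,0]-p[0],X[...,1]-p[1])<.036)&(X[...,2]>.045)&(X[...,2]<.12)]
    print(len(q),np.percentile(q[:,2],[75,90]).round(4),((q.max(0)+q.min(0))/2).round(3))
E
```

```text
270 [0.0705 0.072 ] [0.623 0.097 0.06 ]
211 [0.0664 0.0676] [0.613 0.004 0.058]
149 [0.063 0.064] [ 0.605 -0.08   0.056]
104 [0.0588 0.0603] [ 0.598 -0.163  0.054]
```

View pics/top4.png

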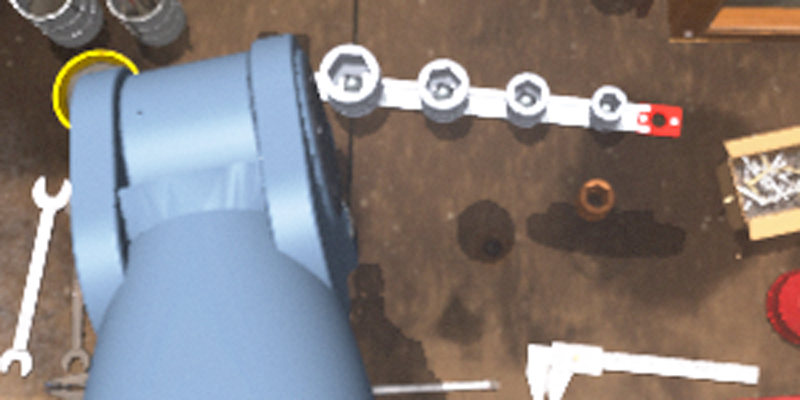

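All four tops are at the seated heights of 72, 68, 64 and 60 mm. They run from the largest at (350,78) to the smallest at (607,105) beside the red loop.

```bash
python3 -c "
from bench import r
print(r.close_job())"
```

```text
the job is handed in; nothing more can be done
None
```

All four sockets are upright and fully down on their posts, running from the smallest next to the red loop to the largest at the far end; I didn't move anything else, and the job is handed in at about 25 s of the 88 s allowed.

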